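# Lever open the label-roll case and load it

### The job

Load the grey label-roll case: take the opening blade from its cork mat, push it into the notch in the case's front wall and lever the flush cover up with it, and swing the cover fully open. Slide every paper label roll lying on the bench over the upright spindle inside so that they lie flat in one stack, then shut the cover fully and leave the opening blade lying flat on the cork mat. Do not disturb the carton, the bottle or the roll of pale packing tape standing near the work.

Things in the scene. Friction and masses are not known exactly. Their poses are not given: they have to be found in the camera images.
- case: grey metal label-roll case, fixed to the bench, 150 x 150 mm, 101 mm high, walls and floor 6 mm thick, inside 138 x 138 mm and 90 mm deep. Origin: centre of its underside; x runs from the front wall (with the notch) to the hinge side, z up. The flat cover, 148 mm deep and 135 mm wide, 5 mm thick, lies between the side walls, its top flush with them at z = 101 mm, its underside at z = 96 mm on the front wall.
- cover (a joint): cover angle in rad: 0 shut, 1.75 fully open (stop, leaning 10 degrees past upright). The hinge runs along the case's y axis at its +x edge; it is stiff (0.2 N m of friction), so the cover stays where it is left. The cover weighs 120 g; about 2.5 N upward at its front edge lifts it. It has no handle: shut, only the notch gives access to its underside.
- notch (a point): middle of the notch's opening in the outer face of the case's front wall, directly under the cover's front edge: the notch is 46 mm wide (along the case's y), 13 mm high (6.5 mm above and below this point; the top is the cover's underside) and goes through the 6 mm wall into the case. Turns with the case: a blade goes in along the case's +x.
- cover_edge (a point): middle of the cover's free (front) edge, on its underside; 148 mm from the hinge line; moves with the cover.
- cover_hinge (a point): middle of the hinge line, at the level of the cover's underside when shut (96 mm above the bench); axes as the case's.
- spindle_foot (a point): on the axis of the upright steel spindle in the middle of the case, on the case's inner floor (6 mm above the bench). The spindle is 22 mm in diameter, 86 mm tall, its top 7 mm tapered to 12 mm; it takes three rolls one above the other; a roll let go over it slides down by itself.
- spindle_top (a point): top of the spindle, 92 mm above the bench, 4 mm under the shut cover.
- mat: fixed cork tool mat, 200 x 80 mm, 4 mm thick. Origin: centre of its underside; x along its length.
- opener: opening blade, 180 mm long, 140 g: wooden handle 100 x 24 x 22 mm high from x = -90 to +10 mm, and a flat steel blade 22 mm wide and 3 mm thick from x = +10 mm to its tip at x = +90 mm, at mid height of the handle (11 mm above the underside). Origin: on its underside when lying, midway along; x points to the blade's tip, z up. It balances near x = -10 mm. Starts lying on the mat.
- roll_0: label roll (may be absent): white paper ring lying flat on the bench, outside diameter 60 mm, hole 30 mm, 26 mm high, 70 g or so; all rolls alike. Origin: centre of its underside; z is the ring's axis, up. Loose; may get knocked aside.
- roll_1: label roll (may be absent): white paper ring lying flat on the bench, outside diameter 60 mm, hole 30 mm, 26 mm high, 70 g or so; all rolls alike. Origin: centre of its underside; z is the ring's axis, up. Loose; may get knocked aside.
- roll_2: label roll (may be absent): white paper ring lying flat on the bench, outside diameter 60 mm, hole 30 mm, 26 mm high, 70 g or so; all rolls alike. Origin: centre of its underside; z is the ring's axis, up. Loose; may get knocked aside.
- sample_box: brown sample carton, 69 x 133 x 60 mm high, standing beyond the work at the right; loose bystander, leave it alone. Origin: centre of its underside
- wipe_bottle: white bottle with a blue cap, 50 mm across, 96 mm high, standing near the robot; loose bystander, leave it alone. Origin: centre of its underside
- tape_clear: roll of pale packing tape, 95 mm across, 48 mm high, lying flat beyond the hinge side of the case; loose bystander, leave it alone. Origin: centre of its underside
Not all that is in view belongs to the job. What is shaped like the roll_0 but yellow is not meant.

How it is judged:
By the outcome, as a careful person would: the job done as asked, in the order asked, and still so for the second after the job is handed in, with the robot touching nothing.
Of roll_0, roll_1, roll_2 only 2 to 3 are there at a start; the rules pass over those that are not, and their reading is None.
At some moment in a run one of roll_0, roll_1, roll_2 may be knocked a few centimetres aside while the robot is not near it.
It also fails if it takes over 200 s, if anything falls off the work surface, if the arm or the gripper's body presses on something with over 40 N, if the wrist force passes 120 N, or if a joint passes its speed limit or range.

### The arm

A 6-joint arm with a two-finger parallel gripper is mounted at the origin on a cart in front of the work surface, level with it; the furniture and walls round the work are solid. World frame = base frame: x ahead of the robot, y to its left, z up, the work surface at z = 0. Lengths are in m, angles in rad, forces in N, time in s.
With the tool pointing down it reaches from about 0.3 to 0.775 m from the base axis. Payload 14.6 kg.
Tool frame: the origin (TCP) lies on the centre line of the jaws, within the pads' length; the fingertips stand 19 mm ahead of it and the grasp point (between the pads) is the TCP; z points along the fingers, y is the direction in which the jaws open and shut (so a half turn about z gives the same grasp; the last joint's range is limited). The gripper opens to 94 mm and grips with 3 to 60 N. Pads are 16 mm wide; open, the fingers measure 119 mm over their backs; the gripper's body (75 mm by 177 mm) begins 78 mm behind the grasp point.
Start: joints at [-1.387, 0.3, 1.521, -0, 1.321, -0.067], TCP at [0.136, -0.533, 0.224] pointing down, gripper open.
Joint ranges: [-3.03, 3.03], [-0.79, 2.21], [0.23, 2.52], [-1.04, 4.18], [0, 3.07], [-2.55, 2.55]. Speed limits (rad/s): [2.22, 2.22, 2.57, 3.14, 3.14, 3.14].

### API

Orientations are given as [roll, pitch, yaw] about the fixed x, y, z axes, in that order (R = Rz(yaw) Ry(pitch) Rx(roll)).
In Python, from station import ctrl gives the robot as it stands. The module is installed in compiled form; this text tells all that it offers.
- The arm moves only by the shell command python3 -m creep 'ROWS' [FORCE]. ROWS is a JSON object of lists of equal length, an entry for each row: "translation": the shift along the world's x, y, z in mm, a list of three; "yaw": the turn about the world's z in rad; "gripper": the closure in counts, from 0 (fully open) to 255 (shut). A call has 1 to 5 rows; each row is the pose to reach, as a shift and turn from the pose measured when the call began; what a row does not reach only later rows make up. A row lasts 1/12 s, in which the tool goes at most 41.7 mm and 7.16 degrees, less where a joint would pass 70% of its speed; a pose out of reach is approached as far as the arm can. A call with a gripper value outside its range is refused whole. The fingers move at their own pace and stop on an object; FORCE is the grip in N (left out, the last holds). Time passes only in rows, so rows that repeat a pose let the fingers close. It gives the time, the measured TCP pose, the force and the opening at its end, in the units of the state.
- ctrl.get_obs(): the state, without advancing time (a new reading comes with each control period).
- ctrl.camera(name): name is "side" or "top"; returns a dict with "pixels" (384x512x3 uint8, red, green, blue), "depth" (384x512 float32, m along the optical axis (not along the pixel's ray), 0 where there is no reading), "fx", "fy", "cx", "cy" (pixels), "R" (3x3) and "t" (3): a world point X has camera coordinates R X + t. Camera axes: x right, y down, z forward; pixel columns grow to the right and rows downward; lengths in m; the calibration is good to about 2 mm. A picture is of the moment at which its call begins.
- ctrl.hand_in(): hands the job in, once; it reports no verdict.
The state is a dict: "time_s": time; "qpos": joint angles; "joint_vel": joint speeds; "tau": joint torques, N m; "ee_pos": TCP position; "eef_rot": TCP orientation; "force": force on the tool from outside, world axes, zero at the start; "moment": the same for the moment, N m; "grip_width": finger opening in m.
Only numpy, scipy, OpenCV 4.12 (cv2) and the standard library are available. Lean on these libraries where they do the work, as an engineer would, in place of code of your own. Each camera call takes 0.05 s, during which the arm holds its last target. There are 200 camera calls.

## Working session

There is one attempt and no reset: what is moved stays moved. The work goes in short steps, Python scripts to look and compute and a shell command to move; the robot and the scene stay as the last step left them, time stands still between calls to the robot, and variables do not carry over. Pictures are saved under pics/ and viewed, about 12 in all and at most 16, crops included, and the job is handed in when it is done.

```bash
mkdir -p pics; python3 - <<'E'
from station import ctrl
import cv2,numpy as np
for n in("side","top"):
    c=ctrl.camera(n); cv2.imwrite(f"pics/{n}0.png",cv2.cvtColor(c["pixels"],cv2.COLOR_RGB2BGR))
    np.savez(f"{n}0.npz",**c); print(n,c["fx"],c["cx"],c["cy"],np.round(c["R"],3).tolist(),np.round(c["t"],3), -c["R"].T@c["t"])
o=ctrl.get_obs();print(o)
E
```

```text
side 401.6433347655892 246.54401566441993 193.45849753774706 [[1.0, 0.01, -0.008], [-0.004, -0.357, -0.934], [-0.012, 0.934, -0.357]] [-0.546  0.062  1.328] [ 0.56275762 -1.21260892  0.52824293]
top 474.08330866921966 256.804243173924 180.72678197154866 [[-0.021, -1.0, 0.0], [-0.981, 0.02, -0.195], [0.195, -0.004, -0.981]] [-0.11   0.579  1.426] [ 0.28711499 -0.11519473  1.51183283]
{'time_s': 0.1, 'qpos': array([-1.38656335e+00,  3.00398881e-01,  1.52153092e+00,  1.25999813e-05,
        1.32067295e+00, -6.65930425e-02]), 'joint_vel': array([ 5.04607483e-06, -1.19743622e-03, -2.42811298e-03,  4.61339097e-04,
        4.84236206e-04,  2.18637964e-03]), 'tau': array([ 9.48031011e-04, -5.32642365e+01, -3.53283298e+01,  7.09566800e-02,
        2.34782853e-02, -4.16385399e-05]), 'ee_pos': array([ 0.13647683, -0.53257718,  0.22394715]), 'eef_rot': array([-3.14058560e+00, -7.93938497e-05,  2.50822854e-01]), 'force': array([-0.36903704,  0.55775007, -0.26269667]), 'moment': array([ 0.02960787, -0.01351432,  0.01213706]), 'grip_width': 0.09381789765329071}
```

View pics/side0.png

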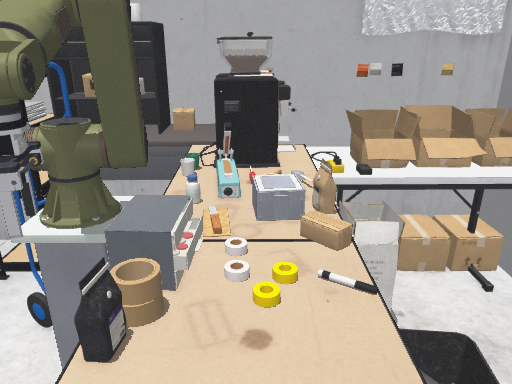

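View pics/top0.png

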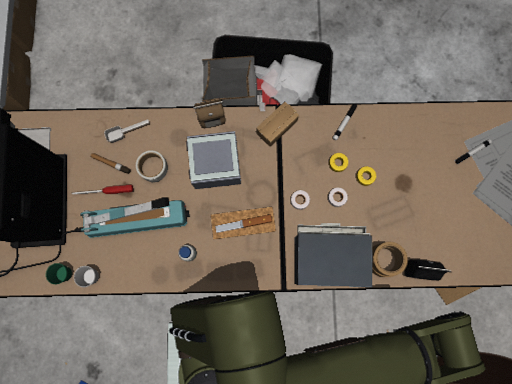

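White rolls (targets): top view pixels (300,199) and (338,197). The lookalikes are the yellow rings at (338,162) and (366,176), the pale tape at (151,166) and the brown tape at (389,258). The opener is on the cork mat at (243,223), with its steel tip pointing left (+y). Lookalikes for it are the screwdriver at (103,189), the brown tool at (110,162) and the scoop at (128,130). The case is at (213,160), with its hinge towards the tape (+y).

```bash
cat > h.py <<'E'
import numpy as np,cv2
from station import ctrl
def pts(c):
    v,u=np.mgrid[0:384,0:512]; d=c["depth"]
    P=np.stack([(u-c["cx"])/c["fx"]*d,(v-c["cy"])/c["fy"]*d,d],-1)
    return (P-c["t"])@c["R"]
def ray(c,u,v,z):
    o=-c["R"].T@c["t"]; d=c["R"].T@np.array([(u-c["cx"])/c["fx"],(v-c["cy"])/c["fy"],1]); return o+d*(z-o[2])/d[2]
def blobs(m,P,amin=15):
    n,l,s,ce=cv2.connectedComponentsWithStats(m.astype(np.uint8))
    for i in range(1,n):
        if s[i,4]>=amin:
            q=P[l==i]; q=q[np.abs(q).sum(1)>0]
            (cx,cy),sz,a=cv2.minAreaRect((q[:,:2]*1000).astype(np.float32))
            yield ce[i].round(1),s[i,4],np.round([cx,cy,*sz,a],1),np.round(np.percentile(q[:,2],[10,50,90])*1000,1)
def crop(c,u0,v0,u1,v1,k,f):
    cv2.imwrite(f,cv2.resize(cv2.cvtColor(c["pixels"][v0:v1,u0:u1],cv2.COLOR_RGB2BGR),None,fx=k,fy=k,interpolation=cv2.INTER_CUBIC))
E
python3 - <<'E'
from h import *
T=dict(np.load("top0.npz"));S=dict(np.load("side0.npz"))
a=cv2.resize(cv2.cvtColor(S["pixels"][165:285,195:355],cv2.COLOR_RGB2BGR),None,fx=4,fy=4,interpolation=2)
cv2.imwrite("pics/cs.png",a)
crop(T,140,105,360,245,3.6,"pics/ct.png")
for n,c in(("top",T),("side",S)):
    P=pts(c);h=cv2.cvtColor(c["pixels"],cv2.COLOR_RGB2HSV);H,s,V=h[...,0],h[...,1].astype(int),h[...,2]
    W=(P[...,0]>.3)&(P[...,0]<.8)&(abs(P[...,1])<.62)
    print(n,"white/steel");[print(*b) for b in blobs(W&(s<50)&(V>150)&(P[...,2]>.008),P,30)]
    print("brown");[print(*b) for b in blobs(W&(s>60)&(P[...,2]>.012)&(P[...,2]<.2),P,30)]
    print("matish");[print(*b) for b in blobs(W&(P[...,2]<.008)&(s>115),P,60)]
    print("grey top");[print(*b) for b in blobs(W&(s<70)&(P[...,2]>.085)&(P[...,2]<.115),P,60)]
E
```

```text
top white/steel
[343.9 122.8] 57 [ 774.6 -413.6   11.2   55.9   55.9] [11.4 14.7 19.7]
[134.3 125.5] 95 [775.5 274.2  12.6  93.2  20.3] [22.1 26.  30.3]
[ 38.7 136.2] 283 [741.1 565.2 102.2  48.8  58.3] [60.4 64.5 68.9]
[212.7 157. ] 800 [645.   13.3 139.7 149.2   5.7] [ 96.3 100.1 104. ]
[149.6 164.3] 163 [638.6 215.8  91.9  91.2  44.3] [44.1 47.6 51.2]
[337.5 196.2] 177 [ 528.5 -378.7   56.2   56.9   61.9] [20.5 24.5 28.7]
[ 86.8 191.5] 39 [561.2 425.6   4.9  92.4   3.7] [11.6 15.  19.4]
[300.  198.8] 173 [ 521.6 -257.6   57.8   56.2   42.7] [20.7 24.5 29.2]
[137.8 208.2] 194 [475.9 210.8  21.6  87.    7.7] [188.2 211.2 231.2]
[165.9 212.1] 61 [481.7 156.9  24.2  29.6  79.1] [76.  81.  85.3]
[101.5 217.7] 98 [461.8 335.6  19.8  56.7   7.4] [112.5 127.9 142.4]
[ 86.9 221.2] 59 [454.9 383.3  28.5  27.5  27. ] [103.9 109.  117.1]
[228.2 226.1] 169 [441.  -29.9  21.5  83.4   9.8] [11.7 15.7 20.2]
[328.4 224.1] 58 [ 434.4 -332.1   10.4   78.4    0.6] [60.5 64.7 97.7]
[328.6 229.7] 255 [ 414.6 -340.8  195.9   22.8   86.9] [ 52.1  57.2 143.9]
[188.6 254.5] 38 [354.2  89.9  22.2  41.6  53.
[... 3366 characters left out ...]
3   34.6   30.5   78.5] [15.4 22.6 27.7]
[284.6 270.5] 391 [ 639.6 -394.3   59.    59.    79.3] [15.3 25.6 27.7]
[265.9 292.3] 485 [ 593.1 -478.9   60.7   56.9   84.9] [15.4 25.9 27.6]
matish
[283.5 281. ] 60 [ 636.3 -409.7   24.8   56.9   79.3] [1.1 4.6 7.4]
[266.4 304.2] 69 [ 593.5 -497.8   56.2   24.4    1.5] [1.7 5.  7.6]
grey top
[245.2 146.4] 440 [550.9 427.7 271.9 176.5   4.8] [ 88.2 100.3 112. ]
[277.4 184.2] 927 [644.7   6.9 150.5 157.3   6. ] [ 92.9 102.  103.4]
[176.8 222.3] 76 [ 378.1 -308.7  141.    10.9   87.1] [105.2 106.2 108.4]
[165.9 245.8] 815 [ 402.2 -364.7  236.7  109.9   63.1] [ 87.9  99.1 113.3]
[115.5 294.5] 162 [ 315.3 -602.8   33.8   10.4   84.1] [ 89.5 101.3 112.3]
```

View pics/cs.png

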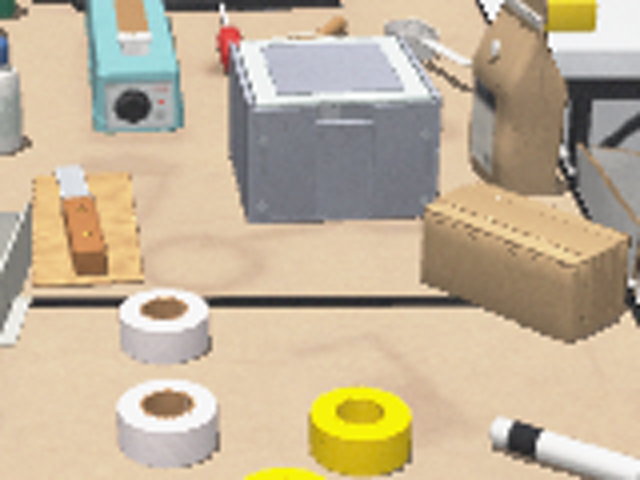

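View pics/ct.png

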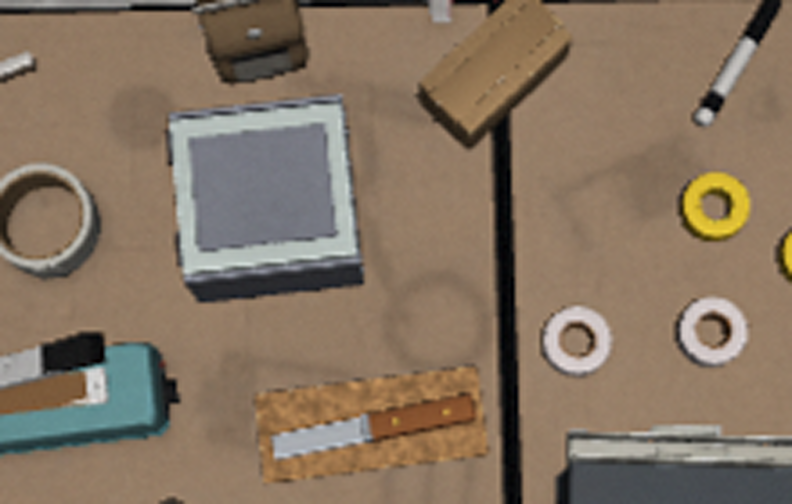

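The side crop shows the case's front wall facing the camera, with the notch at about (281,195) in the full image. The opener is on the mat with its handle towards the camera, and there are two white rolls. No third one is visible. Moving over the handle now.

```bash
python3 -m creep '{"translation":[[24,33,0],[48,66,0],[72,99,0],[96,132,0],[120,165,0]],"yaw":[0.11,0.22,0.34,0.46,0.58],"gripper":[0,0,0,0,0]}' 40
python3 -m creep '{"translation":[[24,33,0],[48,66,0],[72,99,0],[96,132,0],[120,165,0]],"yaw":[0.11,0.22,0.34,0.46,0.58],"gripper":[0,0,0,0,0]}'
python3 - <<'E'
from h import *
S=dict(np.load("side0.npz"));T=dict(np.load("top0.npz"))
o=ctrl.get_obs();print(o["ee_pos"],o["eef_rot"])
P=pts(S);print(P[192:205:3,281].round(3))
# case top corners from top view
P=pts(T);h=cv2.cvtColor(T["pixels"],cv2.COLOR_RGB2HSV)
m=(abs(P[...,2]-.1)<.012)&(abs(P[...,0]-.645)<.1)&(abs(P[...,1]-.013)<.1)
c,_=cv2.findContours(m.astype(np.uint8),0,1);c=max(c,key=cv2.contourArea)
q=np.array([ray(T,u,v,.101)[:2] for u,v in c[:,0]],np.float32)*1000
print(cv2.minAreaRect(q),cv2.boxPoints(cv2.minAreaRect(q)))
E
```

```text
time_s: 0.52
ee_pos: [0.257, -0.3658, 0.2237]
eef_rot: [-3.14, -0.0, 0.836]
force: [1.1, 0.6, 0.5]
grip_width: 0.0942
time_s: 0.93
ee_pos: [0.3776, -0.1989, 0.2238]
eef_rot: [-3.14, -0.0, 1.422]
force: [0.4, -1.0, -0.2]
grip_width: 0.0938
[ 0.37762715 -0.19886985  0.22376184] [-3.14033257e+00 -1.41641850e-04  1.42202509e+00]
[[ 0.665  0.085  0.037]
 [ 0.653 -0.065  0.084]
 [ 0.653 -0.063  0.073]
 [ 0.653 -0.066  0.065]
 [ 0.654 -0.067  0.055]]
((645.677734375, 14.323326110839844), (152.28762817382812, 153.5254669189453), 5.207708835601807) [[562.88074   83.85788 ]
 [576.8157   -69.03386 ]
 [728.47473  -55.211227]
 [714.5398    97.68051 ]]
```

```bash
python3 -m creep '{"translation":[[25,33,0],[50,66,0],[74,99,-20],[74,99,-60],[74,99,-100]],"yaw":[0.11,0.22,0.327,0.327,0.327],"gripper":[0,0,0,0,0]}'
python3 -m creep '{"translation":[[0,0,-30],[0,0,-45],[0,0,-50],[0,0,-50],[0,0,-50]],"yaw":[0,0,0,0,0],"gripper":[100,120,120,120,120]}'
python3 - <<'E'
from h import *
c=ctrl.camera("top");crop(c,190,170,330,270,5,"pics/g1.png")
E
```

```text
time_s: 1.35
ee_pos: [0.4529, -0.0979, 0.123]
eef_rot: [3.14, 0.001, 1.753]
force: [0.8, -0.9, -1.1]
grip_width: 0.0941
time_s: 1.77
ee_pos: [0.4533, -0.0981, 0.0738]
eef_rot: [3.14, 0.001, 1.753]
force: [0.2, -0.5, 0.7]
grip_width: 0.0643
```

View pics/g1.png

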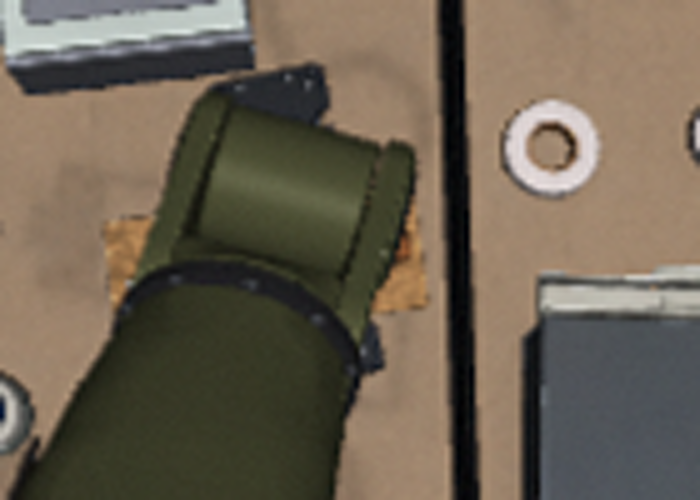

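The arm covers the opener in this top crop, and nothing has been disturbed. The opening is 64 mm, so I'll descend and grip.

```bash
python3 -m creep '{"translation":[[0,0,-20],[0,0,-38],[0,0,-48],[0,0,-48],[0,0,-48]],"yaw":[0,0,0,0,0],"gripper":[120,120,120,120,120]}'
python3 -m creep '{"translation":[[0,0,0],[0,0,0],[0,0,0],[0,0,0],[0,0,0]],"yaw":[0,0,0,0,0],"gripper":[255,255,255,255,255]}' 50
python3 -m creep '{"translation":[[0,0,0],[0,0,0],[0,0,15],[0,0,50],[0,0,85]],"yaw":[0,0,0,0,0],"gripper":[255,255,255,255,255]}' 50
python3 - <<'E'
from h import *
c=ctrl.camera("side");crop(c,165,150,325,270,4,"pics/g2.png")
P=pts(c);h=cv2.cvtColor(c["pixels"],cv2.COLOR_RGB2HSV);s=h[...,1].astype(int);V=h[...,2]
W=(P[...,0]>.38)&(P[...,0]<.52)&(P[...,1]>-.2)&(P[...,1]<.05)&(P[...,2]>.06)&(P[...,2]<.15)
print("steel");[print(*b) for b in blobs(W&(s<50)&(V>130),P)]
print("wood");[print(*b) for b in blobs(W&(s>110)&(h[...,0]<20),P)]
E
```

```text
time_s: 2.23
ee_pos: [0.4538, -0.0984, 0.0269]
eef_rot: [3.138, 0.002, 1.753]
force: [0.7, -0.1, 0.8]
grip_width: 0.0493
time_s: 2.65
ee_pos: [0.454, -0.0984, 0.0274]
eef_rot: [3.138, 0.002, 1.753]
force: [-1.6, -0.2, 4.3]
grip_width: 0.0234
time_s: 3.07
ee_pos: [0.4531, -0.0981, 0.1125]
eef_rot: [3.141, 0.001, 1.753]
force: [1.1, -0.7, -1.3]
grip_width: 0.0236
steel
[220.6 186.7] 63 [ 472.1 -104.9   10.4    9.    15.6] [106.7 125.9 146.1]
[208.4 186.9] 73 [438.2 -53.3 127.6  18.5  89.3] [102.5 121.6 144.4]
wood
[215.2 197.3] 137 [ 455.8 -128.3   22.5   91.8   11.7] [ 98.2 110.8 112.5]
```

View pics/g2.png

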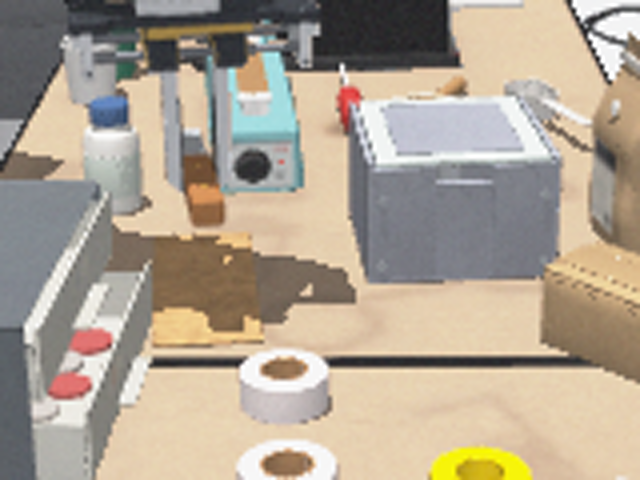

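```bash
python3 -m creep '{"translation":[[30,-20,10],[68,-40,20],[105,-60,20],[143,-80,20],[180,-98,20]],"yaw":[0,-0.03,-0.06,-0.09,-0.09],"gripper":[255,255,255,255,255]}'
python3 -m creep '{"translation":[[20,0,-15],[32,0,-31],[32,0,-31],[32,0,-31],[32,0,-31]],"yaw":[0,0,0,0,0],"gripper":[255,255,255,255,255]}'
python3 - <<'E'
from h import *
c=ctrl.camera("side");t=ctrl.camera("top")
a=[cv2.resize(cv2.cvtColor(i["pixels"][r],cv2.COLOR_RGB2BGR),None,fx=4,fy=4,interpolation=2) for i,r in((c,np.s_[150:225,215:365]),(t,np.s_[110:185,170:320]))]
cv2.imwrite("pics/g3.png",np.vstack(a))
for n,i in(("side",c),("top",t)):
    P=pts(i);h=cv2.cvtColor(i["pixels"],cv2.COLOR_RGB2HSV);s=h[...,1].astype(int)
    W=(abs(P[...,0]-.66)<.07)&(P[...,1]>-.29)&(P[...,1]<-.066)&(P[...,2]>.065)&(P[...,2]<.14)
    print(n);[print(*b) for b in blobs(W&(s<60),P,10)];print("wood");[print(*b) for b in blobs(W&(s>110),P,10)]
E
```

```text
time_s: 3.53
ee_pos: [0.6343, -0.1965, 0.1392]
eef_rot: [3.132, 0.005, 1.661]
force: [0.3, 0.1, -0.6]
grip_width: 0.0235
time_s: 3.95
ee_pos: [0.6659, -0.1964, 0.1087]
eef_rot: [3.132, 0.006, 1.661]
force: [1.4, 0.0, -0.8]
grip_width: 0.0237
side
[274.3 198. ] 281 [ 634.5 -139.1  146.1   85.9   89.9] [ 71.1  95.5 127. ]
[295.5 200.9] 84 [ 680.9 -147.9   14.5  163.4    0.9] [103.6 119.1 134.9]
wood
[291.1 212.1] 177 [ 665.6 -224.2   21.7   94.6    5.4] [ 93.9 107.3 108.9]
top
[245.9 152.3] 27 [658.6 -90.2  12.4  24.6  89.1] [ 92.5  97.1 100.7]
wood
[300.5 147.7] 23 [ 671.1 -258.4    9.6   23.6   82.8] [101.5 105.2 109.9]
```

View pics/g3.png

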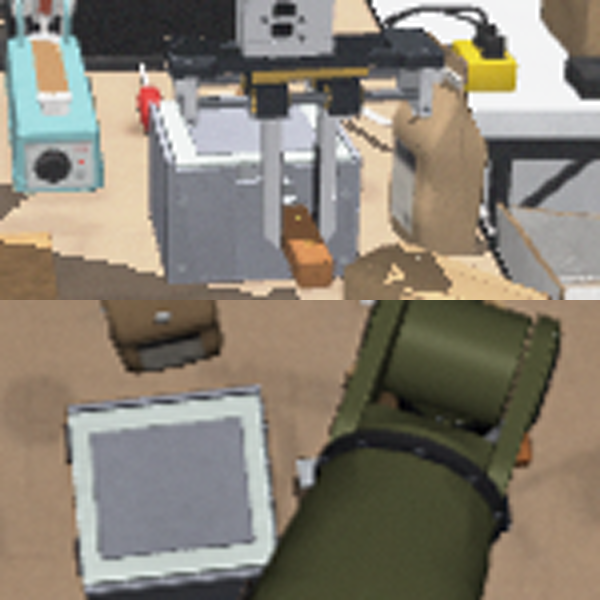

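Top half: the steel tip shows at about px (245,152), roughly 22 mm in front of the case and 8 mm above the notch. Side half: the opener is held level and straight. I'll lower 8 mm, shift x by -3 mm and insert.

```bash
python3 -m creep '{"translation":[[-3,0,-8],[-3,0,-8],[-3,0,-8],[-3,0,-8]],"yaw":[0,0,0,0],"gripper":[255,255,255,255]}'
python3 -m creep '{"translation":[[-1,8,0],[-1.5,16,0],[-2.5,24,0],[-2.5,28,0],[-2.5,28,0]],"yaw":[0,0,0,0,0],"gripper":[255,255,255,255,255]}' 60
python3 -m creep '{"translation":[[-0.5,6,0],[-1,12,0],[-1,12,0],[-1,12,0]],"yaw":[0,0,0,0],"gripper":[255,255,255,255]}'
```

```text
time_s: 4.38
ee_pos: [0.663, -0.1966, 0.102]
eef_rot: [3.13, 0.006, 1.661]
force: [1.0, -0.7, -2.1]
grip_width: 0.0235
time_s: 4.8
ee_pos: [0.6607, -0.1672, 0.1021]
eef_rot: [3.13, 0.006, 1.662]
force: [-0.1, -0.2, -0.9]
grip_width: 0.0233
time_s: 5.13
ee_pos: [0.6597, -0.1548, 0.1021]
eef_rot: [3.13, 0.006, 1.663]
force: [-0.6, -0.0, -1.3]
grip_width: 0.0237
```

```bash
python3 -m creep '{"translation":[[0,0,10],[0,2,20],[0,4,32],[-0.5,6,43],[-0.5,6,43]],"yaw":[0,0,0,0,0],"gripper":[255,255,255,255,255]}'
python3 -m creep '{"translation":[[-0.5,5,12],[-1,10,24],[-1.5,17,35],[-1.5,17,35]],"yaw":[0,0,0,0],"gripper":[255,255,255,255]}'
python3 - <<'E'
from h import *
c=ctrl.camera("side");crop(c,205,100,365,220,4,"pics/g4.png")
E
```

```text
time_s: 5.55
ee_pos: [0.6601, -0.1486, 0.1488]
eef_rot: [3.126, 0.008, 1.663]
force: [0.3, -0.1, -2.3]
grip_width: 0.0232
time_s: 5.88
ee_pos: [0.6595, -0.1303, 0.1873]
eef_rot: [3.122, 0.009, 1.664]
force: [-0.5, -0.3, -1.2]
grip_width: 0.0236
```

View pics/g4.png

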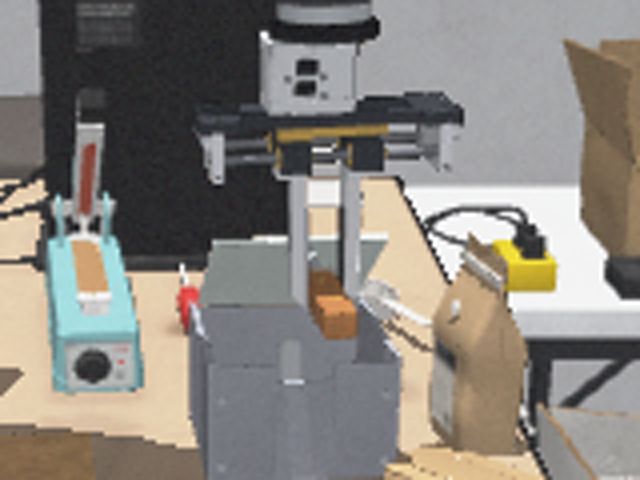

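The side crop shows the cover raised to about 35 degrees on the blade. I'll follow the arc.

```bash
python3 -m creep '{"translation":[[-1,12,13],[-2.5,25,25],[-4,42,34],[-5.5,59,41],[-5.5,59,41]],"yaw":[0,0,0,0,0],"gripper":[255,255,255,255,255]}'
python3 -m creep '{"translation":[[-1.5,18,4],[-3.5,36,6],[-5,54,6],[-6,66,4],[-6,66,4]],"yaw":[0,0,0,0,0],"gripper":[255,255,255,255,255]}'
python3 - <<'E'
from h import *
c=ctrl.camera("side");crop(c,205,60,365,220,3.7,"pics/g5.png")
E
```

```text
time_s: 6.35
ee_pos: [0.6541, -0.0679, 0.2297]
eef_rot: [3.119, 0.008, 1.667]
force: [0.8, 0.5, -1.3]
grip_width: 0.0233
time_s: 6.77
ee_pos: [0.6482, -0.0023, 0.2341]
eef_rot: [3.118, 0.013, 1.667]
force: [1.1, -9.2, 2.0]
grip_width: 0.0232
```

View pics/g5.png

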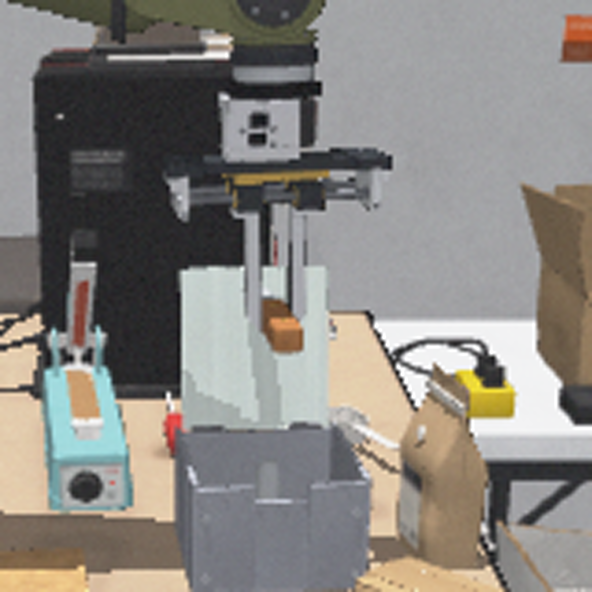

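Cover looks fully open (the blade is pushing the stop with 9 N). I'll retract and put the blade back on the mat.

```bash
python3 -m creep '{"translation":[[1,-12,0],[4,-45,0],[7,-75,0],[0,-95,0],[-30,-96,0]],"yaw":[0,0,0,0,0.04],"gripper":[255,255,255,255,255]}'
python3 -m creep '{"translation":[[-40,0,-10],[-80,0,-35],[-120,0,-60],[-150,0,-90],[-165,0,-120]],"yaw":[0.01,0.02,0.03,0.04,0.045],"gripper":[255,255,255,255,255]}'
python3 -m creep '{"translation":[[0,0,-20],[0,0,-40],[0,0,-60],[0,0,-65],[0,0,-65]],"yaw":[0,0,0,0,0],"gripper":[255,255,255,255,255]}'
python3 - <<'E'
from h import *
o=ctrl.get_obs();print(o["ee_pos"],o["eef_rot"])
t=ctrl.camera("top");c=ctrl.camera("side")
P=pts(c);Y=P[100:200,250:310].reshape(-1,3);Y=Y[(abs(Y[:,0]-.64)<.06)&(Y[:,1]>.05)&(Y[:,1]<.2)&(Y[:,2]>.11)&(Y[:,2]<.26)]
k=np.polyfit(Y[:,2],Y[:,1],1);print("cover",len(Y),Y[:,2].max(),"lean",np.degrees(np.arctan(k[0])))
h=cv2.cvtColor(c["pixels"],cv2.COLOR_RGB2HSV);s=h[...,1].astype(int)
W=(abs(P[...,0]-.455)<.07)&(P[...,1]>-.25)&(P[...,1]<.05)&(P[...,2]>.015)&(P[...,2]<.09)
[print(*b) for b in blobs(W&(s>110),P,10)]
crop(c,165,150,325,270,4,"pics/g6.png")
E
```

```text
time_s: 7.23
ee_pos: [0.6192, -0.1022, 0.2323]
eef_rot: [3.12, 0.01, 1.704]
force: [-0.1, 0.4, -1.0]
grip_width: 0.0237
time_s: 7.65
ee_pos: [0.4539, -0.1026, 0.1151]
eef_rot: [3.117, 0.011, 1.749]
force: [1.1, 0.1, -1.6]
grip_width: 0.0233
time_s: 8.07
ee_pos: [0.4533, -0.1026, 0.0492]
eef_rot: [3.119, 0.01, 1.748]
force: [0.2, 0.1, -1.7]
grip_width: 0.0235
[ 0.45331219 -0.10264212  0.04915208] [3.11904134 0.01010424 1.74834179]
cover 1426 0.24282191189252292 lean 10.332996249312428
[216.2 217.4] 151 [ 457.5 -129.4   23.3   93.2    9.6] [34.8 49.1 50.8]
```

View pics/g6.png

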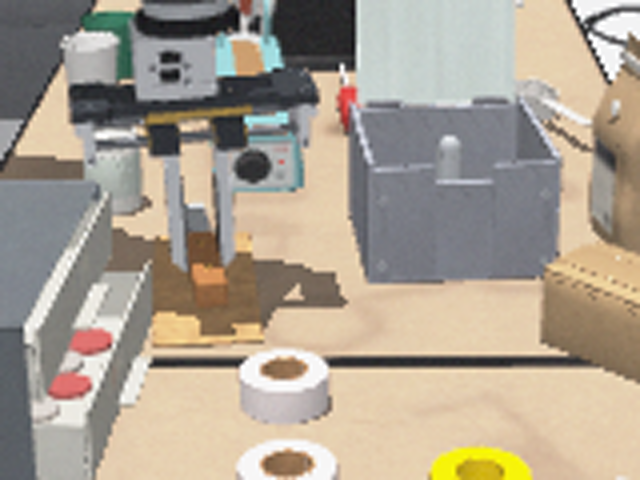

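```bash
python3 -m creep '{"translation":[[0,7,0],[0,7,-8],[0,7,-15],[0,7,-20],[0,7,-20.5]],"yaw":[0,0,0,0,0],"gripper":[255,255,255,255,255]}'
python3 -m creep '{"translation":[[0,0,0],[0,0,0],[0,0,0],[0,0,0],[0,0,0]],"yaw":[0,0,0,0,0],"gripper":[200,160,130,130,130]}'
python3 -m creep '{"translation":[[0,0,15],[0,0,40],[0,0,75],[0,0,110],[0,0,130]],"yaw":[0,0,0,0,0],"gripper":[130,130,60,0,0]}'
python3 - <<'E'
from h import *
o=ctrl.get_obs();print(o["ee_pos"],o["eef_rot"],o["force"])
c=ctrl.camera("side");t=ctrl.camera("top")
for n,i in(("s",c),("t",t)):
    P=pts(i);h=cv2.cvtColor(i["pixels"],cv2.COLOR_RGB2HSV);s=h[...,1].astype(int);V=h[...,2]
    W=(P[...,0]>.44)&(P[...,0]<.75)&(P[...,1]>-.6)&(P[...,1]<-.18)
    print(n,"rolls");[print(*b) for b in blobs(W&(s<50)&(V>150)&(P[...,2]>.02)&(P[...,2]<.04),P,30)]
P=pts(c);h=cv2.cvtColor(c["pixels"],cv2.COLOR_RGB2HSV);s=h[...,1].astype(int)
W=(abs(P[...,0]-.455)<.07)&(P[...,1]>-.25)&(P[...,1]<.05)&(P[...,2]>.01)&(P[...,2]<.06)
[print("wood",*b) for b in blobs(W&(s>110),P,10)]; [print("steel",*b) for b in blobs(W&(s<60),P,10)]
h2=(P[...,2]>.03)&(P[...,2]<.097)&(abs(P[...,0]-.645)<.045)&(abs(P[...,1]-.012)<.04);[print("spindle",*b) for b in blobs(h2,P,10)]
E
```

```text
time_s: 8.58
ee_pos: [0.4538, -0.0957, 0.0293]
eef_rot: [3.118, 0.011, 1.749]
force: [-1.0, 1.2, -1.4]
grip_width: 0.0234
time_s: 9.0
ee_pos: [0.454, -0.0957, 0.0295]
eef_rot: [3.117, 0.011, 1.749]
force: [0.2, 0.2, 0.5]
grip_width: 0.0449
time_s: 9.42
ee_pos: [0.4547, -0.0959, 0.1632]
eef_rot: [3.114, 0.013, 1.749]
force: [0.6, 0.4, -0.5]
grip_width: 0.0626
[ 0.45472896 -0.0959288   0.16317982] [3.11377662 0.01283225 1.7485468 ] [ 0.55747772  0.36525465 -0.51999459]
s rolls
[235.5 243.8] 172 [ 519.7 -264.6   57.5   61.3   12.9] [22.1 26.6 28.1]
[236.3 267.7] 238 [ 525.9 -385.2   59.2   58.8   78.4] [22.5 26.5 28. ]
t rolls
[337.6 196.1] 166 [ 527.3 -377.2   55.1   55.1   87.3] [22. 25. 29.]
[299.9 199. ] 159 [ 522.5 -257.3   56.    55.6   42.6] [21.8 24.9 29.1]
wood [216.3 222.6] 150 [ 456.9 -121.1   23.6   99.8   10.3] [15.7 25.7 27.5]
wood [234.9 241.4] 14 [ 516.5 -247.    13.6    4.7    3.9] [16.  20.5 24.3]
steel [213.4 209.7] 57 [441.3 -30.6  22.1  92.3   8.9] [15.4 17.6 26.5]
steel [191.7 228.8] 14 [ 403.4 -245.9   15.9    7.6    5.5] [56.3 57.7 59.1]
steel [232.3 238.3] 19 [ 510.2 -240.    28.4    9.7   16.3] [25.6 27.  27.7]
spindle [277.  189.4] 71 [6.455e+02 2.400e+00 2.020e+01 1.470e+01 3.000e-01] [64.4 77.5 90. ]
```

```bash
cat > m.py <<'E'
from h import *
c=ctrl.camera("side");t=ctrl.camera("top")
def line(i,u,v):
    o=-i["R"].T@i["t"];d=i["R"].T@np.array([(u-i["cx"])/i["fx"],(v-i["cy"])/i["fy"],1]);return o,d/np.linalg.norm(d)
def tri(a,b):
    (o1,d1),(o2,d2)=a,b;k=np.linalg.lstsq(np.stack([d1,-d2],1),o2-o1,rcond=None)[0]
    p,q=o1+k[0]*d1,o2+k[1]*d2;return (p+q)/2*1000,np.linalg.norm(p-q)*1000
res={}
for n,i in(("s",c),("t",t)):
    P=pts(i);h=cv2.cvtColor(i["pixels"],cv2.COLOR_RGB2HSV);s=h[...,1].astype(int);V=h[...,2]
    W=(P[...,0]>.44)&(P[...,0]<.75)&(P[...,1]>-.6)&(P[...,1]<-.18)
    m=(W&(s<50)&(V>140)&(P[...,2]>.005)).astype(np.uint8)
    cs,hi=cv2.findContours(m,cv2.RETR_CCOMP,cv2.CHAIN_APPROX_NONE)
    for k,q in enumerate(cs):
        if hi[0][k][3]>=0 and cv2.contourArea(q)>12:
            f=np.zeros_like(m);cv2.drawContours(f,[q],-1,1,-1);f&=1-m;v,u=np.nonzero(f)
            r=ray(i,u.mean(),v.mean(),.026)*1000;print(n,u.mean().round(1),v.mean().round(1),r.round(1))
            res.setdefault(n,[]).append((r,line(i,u.mean(),v.mean())))
for a in res["s"]:
    for b in res["t"]:
        if np.linalg.norm(a[0]-b[0])<30:print("tri",*[np.round(x,1) for x in tri(a[1],b[1])])
E
python3 - <<'E'
from m import *
crop(c,255,170,305,215,12,"pics/sp.png")
g=cv2.cvtColor(c["pixels"],cv2.COLOR_RGB2GRAY);print(g[180:202,268:288])
gt=t["depth"]; print((pts(t)[145:170,205:222,2]*1000).astype(int))
E
```

```text
s 236.3 265.7 [ 526.  -380.7   26. ]
s 235.5 241.7 [ 519.7 -259.1   26. ]
t 300.0 198.8 [ 521.8 -257.6   26. ]
t 337.8 196.2 [ 527.6 -378.    26. ]
tri [ 526.8 -378.3   24.8] 2.0
tri [ 520.7 -257.7   25.5] 2.3
[[127 124 126 119 127 125 129 129 128 119 125 128 128 129 127 121 132 131
  130 131]
 [125 125 126 119 127 126 127 125 127 126 126 128 127 129 128 128 121 131
  129 130]
 [124 125 128 125 123 127 128 126 127 130 128 126 129 128 130 129 128 130
  127 127]
 [127 124 127 125 127 128 127 128 133 136 131 125 130 127 129 130 131 127
  130 127]
 [129 125 127 127 127 128 129 152 226 229 211 141 127 124 129 126 129 128
  125 130]
 [124 124 125 128 125 125 123 189 214 218 208 185 130 126 126 125 129 126
  130 124]
 [126 123 124 125 126 124 136 171 189 188 181 167 138 126 127 127 129 126
  129 126]
 [125 123 122 126 122 126 136 151 164 161 158 147 128 126 126 131 130 129
  126 123]
 [120 123 125 124 123 123 138 133 156 154 152 147 126 123 128 124 127 126
  126 127]
 [122 125 123 122 121 124 139 134 158 156 143 146 131 127 123 126 126 124
  123 124]
 [125 126 128 128 127 126 140 154 161 15
[... 2531 characters left out ...]
2    6    7    8   68   70   75   68   53   49   19
     0    6    4]
 [1511    7    9    5   -2    5    8   44   52   61   59   45   35   22
    10    4    3]
 [   3    4    8   12   13    5    2   24   38   43   44   33   25   12
     9    8    8]
 [   7    4    7    3    5    2    7   15   27   31   24   25   13    8
     5    2    4]
 [   1    2   11   11    4   11   11    4    7   11   11   11    5    6
    12   10    6]
 [   8    4   10    8    4   10    7    5   11    6    6    7    7    3
     7   10   11]
 [   6   11    2   12    5    4    9    7    7    4    8    9    2    3
    -1    5    5]
 [   4    1    4    7   10    9   12    7    6   10   10    8   11    7
    10    9    0]]
```

View pics/sp.png

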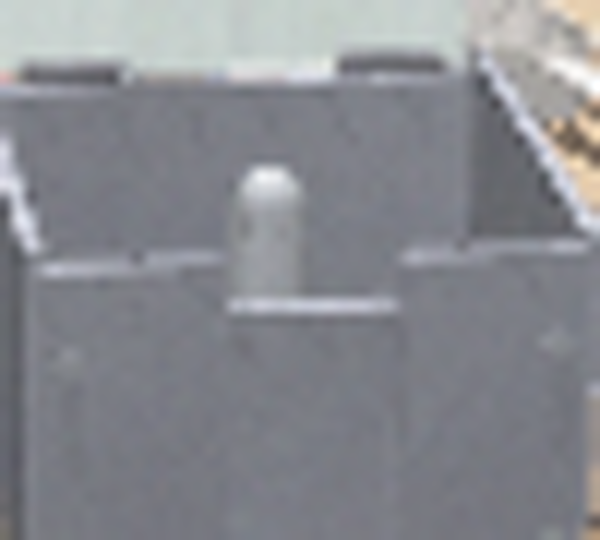

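The spindle is visible in both views: side at about (277,184.6), top at about (213,157). Moving to roll A at (521,-258).

```bash
python3 -m creep '{"translation":[[8,-20,0],[20,-50,0],[35,-90,0],[50,-130,0],[66,-162,0]],"yaw":[-0.12,-0.24,-0.36,-0.48,-0.6],"gripper":[0,0,0,0,0]}'
python3 -m creep '{"translation":[[0,0,0],[0,0,0],[0,0,-20],[0,0,-40],[0,0,-60]],"yaw":[-0.12,-0.24,-0.36,-0.48,-0.6],"gripper":[0,0,0,0,0]}'
python3 -m creep '{"translation":[[0,0,0],[0,0,0],[0,0,0],[0,0,0]],"yaw":[-0.12,-0.24,-0.3,-0.3],"gripper":[0,0,0,0]}'
python3 - <<'E'
from h import *
o=ctrl.get_obs();print(o["ee_pos"],o["eef_rot"],o["grip_width"])
S=dict(np.load("side0.npz"));T=dict(np.load("top0.npz"))
print(ray(S,277,184.6,.092)*1e3,ray(T,213,157,.092)*1e3)
E
python3 -c "
from m import *
crop(c,195,190,315,290,5,'pics/g7.png')"
```

```text
time_s: 10.03
ee_pos: [0.5196, -0.2597, 0.1576]
eef_rot: [3.119, 0.011, 1.142]
force: [0.5, 0.1, 1.1]
grip_width: 0.0941
time_s: 10.45
ee_pos: [0.5189, -0.2594, 0.095]
eef_rot: [3.121, 0.012, 0.536]
force: [0.2, -0.3, -0.5]
grip_width: 0.094
time_s: 10.78
ee_pos: [0.5183, -0.2591, 0.0931]
eef_rot: [3.123, 0.014, 0.233]
force: [1.1, 0.7, -0.9]
grip_width: 0.0935
[ 0.5182564  -0.25909642  0.09311646] [3.12301151 0.01447823 0.23345529] 0.09354214826479491
[645.0679226    7.11207339  92.        ] [647.37945606  11.94337223  92.        ]
s 236.3 265.7 [ 526.  -380.7   26. ]
s 230.3 196.3 [489.8  74.1  26. ]
s 250.7 194.9 [559.9  86.8  26. ]Traceback (most recent call last):
  File "<string>", line 2, in <module>
    from m import *
  File "m.py", line 20, in <module>
    for b in res["t"]:
             ~~~^^^^^
KeyError: 't'
```

```bash
python3 -m creep '{"translation":[[2.5,1.5,-20],[2.5,1.5,-40],[2.5,1.5,-58],[2.5,1.5,-67],[2.5,1.5,-67]],"yaw":[0,0,0,0,0],"gripper":[0,0,0,0,0]}'
python3 - <<'E'
from h import *
c=ctrl.camera("side");crop(c,195,190,315,290,5,'pics/g7.png')
E
```

```text
time_s: 11.3
ee_pos: [0.5199, -0.2572, 0.0246]
eef_rot: [3.125, 0.017, 0.24]
force: [0.1, -0.9, 0.0]
grip_width: 0.0941
```

View pics/g7.png

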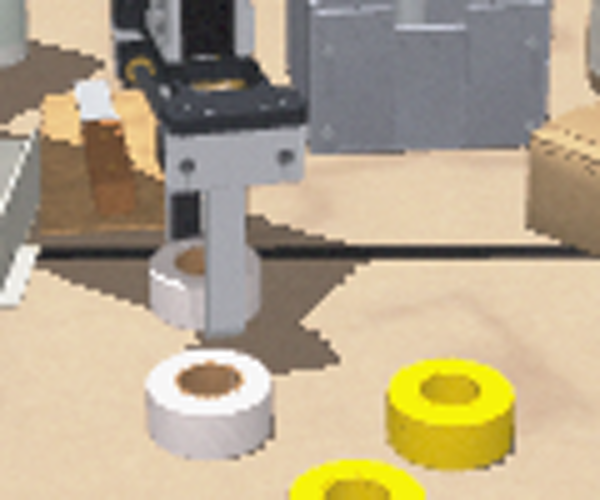

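The jaws straddle the roll; the front finger is at crop (225,330) and roll B is clear. I'll grip, lift, and turn towards the case.

```bash
python3 -m creep '{"translation":[[0,0,0],[0,0,0],[0,0,0],[0,0,0],[0,0,0]],"yaw":[0,0,0,0,0],"gripper":[120,160,200,255,255]}' 25
python3 -m creep '{"translation":[[0,0,0],[0,0,15],[0,0,50],[0,0,90],[0,0,125]],"yaw":[0,0,0,0,0],"gripper":[255,255,255,255,255]}'
python3 -m creep '{"translation":[[5,20,5],[20,50,10],[40,80,10],[60,110,10],[80,140,10]],"yaw":[0.12,0.24,0.36,0.48,0.6],"gripper":[255,255,255,255,255]}'
python3 -m creep '{"translation":[[10,30,0],[20,60,0],[30,90,0],[40,110,0],[45,128,0]],"yaw":[0.12,0.24,0.36,0.48,0.6],"gripper":[255,255,255,255,255]}'
python3 -m creep '{"translation":[[0,0,0],[0,0,0],[0,0,0],[0,0,0]],"yaw":[0.12,0.21,0.21,0.21],"gripper":[255,255,255,255]}'
python3 - <<'E'
from h import *
c=ctrl.camera("side");crop(c,205,60,365,220,3.7,'pics/g8.png')
E
```

```text
time_s: 11.77
ee_pos: [0.5208, -0.2577, 0.0267]
eef_rot: [3.123, 0.014, 0.24]
force: [-0.3, -0.5, 0.4]
grip_width: 0.0641
time_s: 12.18
ee_pos: [0.5206, -0.2576, 0.1537]
eef_rot: [3.123, 0.014, 0.24]
force: [0.3, -0.0, -0.2]
grip_width: 0.0601
time_s: 12.6
ee_pos: [0.6012, -0.1161, 0.1641]
eef_rot: [3.123, 0.014, 0.846]
force: [-0.0, -0.8, -1.2]
grip_width: 0.0598
time_s: 13.02
ee_pos: [0.6468, 0.0139, 0.164]
eef_rot: [3.123, 0.014, 1.453]
force: [-0.7, -0.2, -1.0]
grip_width: 0.0602
time_s: 13.35
ee_pos: [0.6467, 0.0139, 0.1639]
eef_rot: [3.123, 0.014, 1.66]
force: [0.8, 0.5, -0.9]
grip_width: 0.0595
```

View pics/g8.png

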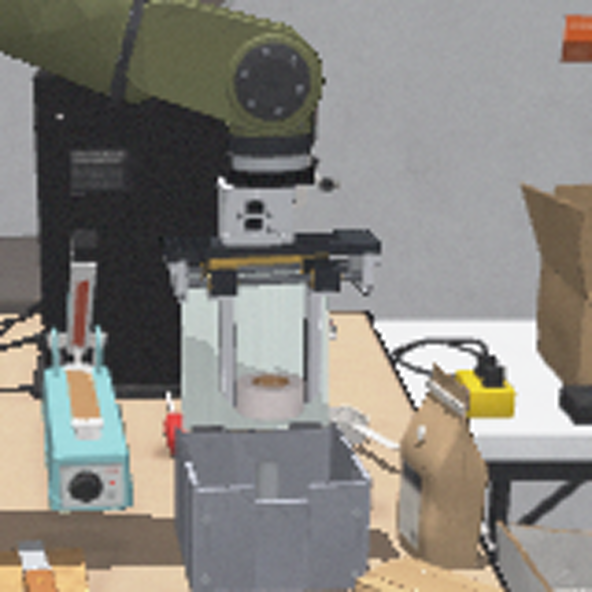

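```bash
python3 - <<'E'
from h import *
c=ctrl.camera("side")
h=cv2.cvtColor(c["pixels"],cv2.COLOR_RGB2HSV);s=h[...,1].astype(int)
m=np.zeros((384,512),bool);m[155:170,268:290]=1
m&=(s>70)&(h[...,0]<25);n,l,st,ce=cv2.connectedComponentsWithStats(m.astype(np.uint8));i=1+st[1:,4].argmax();print(st[i],ce[i])
print(ray(c,*ce[i],.164)*1e3)
# spindle axis: column at rows below cap
g=cv2.cvtColor(c["pixels"],cv2.COLOR_RGB2GRAY);print(g[184:196:2,270:284])
E
```

```text
[274 162   9   2  18] [278.  162.5]
[647.2753862   13.97572043 164.        ]
[[124 125 128 124 121 120 120 119 119 116 121 117 121 124]
 [124 127 127 125 116 128 139 143 141 138 125 121 122 122]
 [120 126 122 124 117 132 142 140 144 140 125 121 121 120]
 [129 125 125 125 119 134 140 140 143 140 124 120 121 121]
 [124 127 121 124 121 136 141 140 142 138 125 120 122 120]
 [127 122 121 127 123 137 144 144 145 141 123 123 125 126]]
```

```bash
python3 -m creep '{"translation":[[-1.5,-3.5,-10],[-1.5,-3.5,-25],[-1.5,-3.5,-40],[-1.5,-3.5,-48],[-1.5,-3.5,-54]],"yaw":[0,0,0,0,0],"gripper":[255,255,255,255,255]}'
python3 -m creep '{"translation":[[0,0,-5],[0,0,-10],[0,0,-15],[0,0,-20],[0,0,-20]],"yaw":[0,0,0,0,0],"gripper":[255,255,255,255,255]}'
```

```text
time_s: 13.87
ee_pos: [0.6447, 0.0098, 0.1085]
eef_rot: [3.124, 0.014, 1.658]
force: [-0.2, -0.7, -1.1]
grip_width: 0.0601
time_s: 14.28
ee_pos: [0.6444, 0.0098, 0.0875]
eef_rot: [3.125, 0.014, 1.658]
force: [0.9, -0.0, -1.2]
grip_width: 0.06
```

```bash
python3 -m creep '{"translation":[[0,0,-10],[0,0,-20],[0,0,-30],[0,0,-30],[0,0,-30]],"yaw":[0,0,0,0,0],"gripper":[255,255,255,220,180]}'
python3 -m creep '{"translation":[[0,0,0],[0,0,0],[0,0,0],[0,0,0],[0,0,0]],"yaw":[0,0,0,0,0],"gripper":[90,60,50,50,50]}'
python3 -m creep '{"translation":[[0,0,20],[0,0,50],[0,0,80],[0,0,100],[0,-10,110]],"yaw":[0,0,0,0,0],"gripper":[50,50,50,50,20]}'
python3 -m creep '{"translation":[[-10,-30,0],[-25,-65,0],[-45,-100,0],[-70,-135,0],[-90,-170,0]],"yaw":[-0.12,-0.24,-0.36,-0.48,-0.6],"gripper":[0,0,0,0,0]}'
python3 -m creep '{"translation":[[0,-30,0],[-5,-65,0],[-15,-100,0],[-20,-135,0],[-25,-170,0]],"yaw":[-0.12,-0.24,-0.36,-0.48,-0.6],"gripper":[0,0,0,0,0]}'
python3 - <<'E'
from h import *
o=ctrl.get_obs();print(o["ee_pos"],o["eef_rot"])
c=ctrl.camera("side");t=ctrl.camera("top")
P=pts(t);print((P[145:175:2,204:224,2]*1e3).astype(int))
h=cv2.cvtColor(t["pixels"],cv2.COLOR_RGB2HSV);s=h[...,1].astype(int)
for n,i in(("s",c),("t",t)):
    P=pts(i);h=cv2.cvtColor(i["pixels"],cv2.COLOR_RGB2HSV);s=h[...,1].astype(int);V=h[...,2]
    W=(P[...,0]>.44)&(P[...,0]<.75)&(P[...,1]>-.6)&(P[...,1]<-.18)
    print(n);[print(*b) for b in blobs(W&(s<50)&(V>140)&(P[...,2]>.02)&(P[...,2]<.04),P,30)]
a=[cv2.resize(cv2.cvtColor(i["pixels"][r],cv2.COLOR_RGB2BGR),None,fx=3,fy=3,interpolation=2) for i,r in((c,np.s_[170:300,195:395]),(t,np.s_[120:190,170:370]))]
cv2.imwrite("pics/g9.png",np.vstack(a))
E
```

```text
time_s: 14.7
ee_pos: [0.644, 0.0098, 0.0566]
eef_rot: [3.127, 0.014, 1.658]
force: [-0.3, 0.4, -0.2]
grip_width: 0.0599
time_s: 15.12
ee_pos: [0.6442, 0.0098, 0.0569]
eef_rot: [3.126, 0.014, 1.658]
force: [0.2, -0.5, 0.2]
grip_width: 0.0756
time_s: 15.53
ee_pos: [0.645, 0.0008, 0.1704]
eef_rot: [3.122, 0.014, 1.66]
force: [0.1, 0.7, 0.5]
grip_width: 0.0795
time_s: 15.95
ee_pos: [0.5531, -0.1709, 0.1696]
eef_rot: [3.123, 0.014, 1.054]
force: [0.4, -0.6, -0.6]
grip_width: 0.0943
time_s: 16.37
ee_pos: [0.5268, -0.343, 0.1689]
eef_rot: [3.124, 0.015, 0.448]
force: [0.5, -0.2, -0.2]
grip_width: 0.0941
[ 0.52684369 -0.34304628  0.16892605] [3.12384403 0.01470059 0.44768402]
[[   5    5    7   10    4    3    3 1511    3    5    9    8   11    5
     3    3    1    7    3    7]
 [   7    6    7    4   11    4    5    2    3    5    5    6    4    6
     3    1    6    5    7    0]
 [  -1    7    7    5    6    1    4    2    3    9    8    4    5    2
     3    3    9    3    6    1]
 [   5   -3    4    1    8    3    4    2   10    3    0    6    0    1
     8    0    8    9    9   -1]
 [ 
[... 528 characters left out ...]
    9   29   37   32   34   31    8   48   49   57   54   50   38
    14   36   31   27   27   34]
 [   1    0   32   33   34   29   33 1511    4   23   30   26   28   24
     0   33   24   28   32   22]
 [   0    7    5   33   36   34   35   29   26   25   33   39   27   25
    32   27   28   26   24   23]
 [   6    7    4    1   29   36   29   31   29   26   26   28   27   31
    34   36   28   26   16    0]
 [   4    6    4    5    6    2   20   27   30   35   25   35   33   30
    24   18    8    4   -1    8]
 [   5    9    6    6   -1    7    0    5    1   -1    7    0    8    3
     4    1    4    4    4    4]]
s
[236.3 267.7] 237 [ 526.3 -383.5   58.6   57.7   66.7] [22.3 26.5 27.7]
t
```

View pics/g9.png

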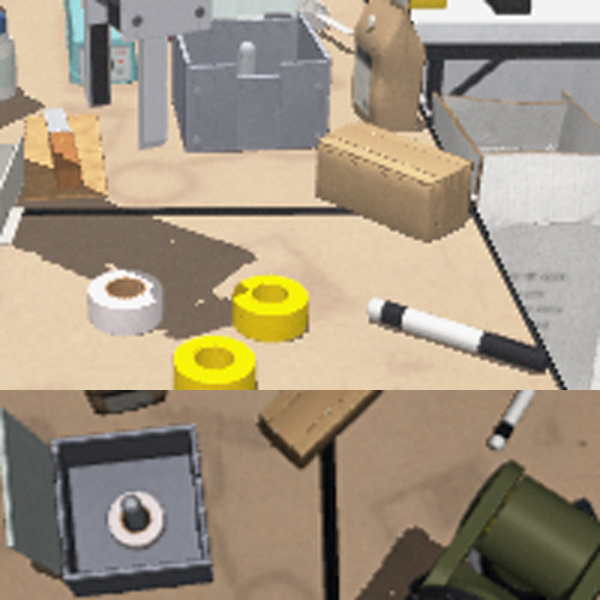

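The first roll lies flat on the spindle in both views, and roll B hasn't moved (side px 236,266). Going for it.

```bash
python3 -m creep '{"translation":[[0,-20,0],[0,-35,-10],[0,-35,-40],[0,-35,-70],[0,-35,-95]],"yaw":[-0.1,-0.2,-0.2,-0.2,-0.2],"gripper":[0,0,0,0,0]}'
python3 -m creep '{"translation":[[0,0,-20],[0,0,-38],[0,0,-48],[0,0,-48],[0,0,-48]],"yaw":[0,0,0,0,0],"gripper":[0,0,0,0,0]}'
python3 - <<'E'
from h import *
c=ctrl.camera("side");crop(c,195,190,315,310,4,'pics/g10.png')
E
```

```text
time_s: 16.88
ee_pos: [0.5251, -0.3804, 0.0707]
eef_rot: [3.125, 0.016, 0.245]
force: [-0.2, 0.4, -1.1]
grip_width: 0.0934
time_s: 17.3
ee_pos: [0.525, -0.3803, 0.0224]
eef_rot: [3.126, 0.017, 0.246]
force: [-0.9, -0.2, -0.0]
grip_width: 0.0938
```

View pics/g10.png

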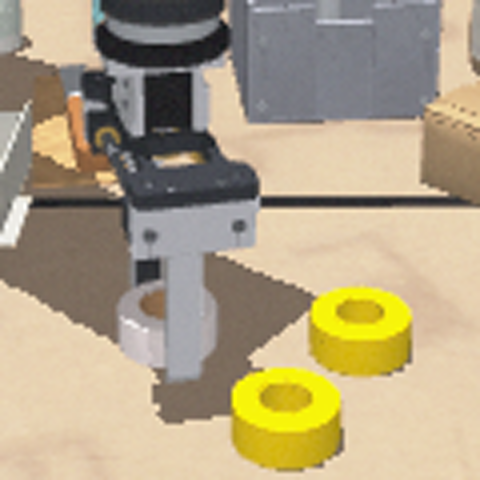

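```bash
python3 -m creep '{"translation":[[2,1,3],[2,1,3],[2,1,3],[2,1,3],[2,1,3]],"yaw":[0,0,0,0,0],"gripper":[50,120,180,255,255]}' 25
python3 -m creep '{"translation":[[0,0,0],[0,0,15],[0,0,55],[0,0,95],[0,0,135]],"yaw":[0,0,0,0,0],"gripper":[255,255,255,255,255]}'
python3 -m creep '{"translation":[[8,30,4],[16,60,4],[26,95,4],[36,130,4],[46,165,4]],"yaw":[0.12,0.24,0.36,0.48,0.6],"gripper":[255,255,255,255,255]}'
python3 -m creep '{"translation":[[10,35,0],[22,70,0],[34,105,0],[46,140,0],[58,175,0]],"yaw":[0.12,0.24,0.36,0.48,0.6],"gripper":[255,255,255,255,255]}'
python3 -m creep '{"translation":[[6,20,0],[13,45,0],[13,49,0],[13,49,0],[13,49,0]],"yaw":[0.11,0.2,0.2,0.2,0.2],"gripper":[255,255,255,255,255]}'
python3 - <<'E'
from h import *
c=ctrl.camera("side")
h=cv2.cvtColor(c["pixels"],cv2.COLOR_RGB2HSV);s=h[...,1].astype(int)
m=np.zeros((384,512),bool);m[152:172,265:292]=1
m&=(s>70)&(h[...,0]<25);n,l,st,ce=cv2.connectedComponentsWithStats(m.astype(np.uint8));i=1+st[1:,4].argmax();print(st[i],ce[i]);z=ctrl.get_obs()["ee_pos"][2];print(ray(c,*ce[i],z)*1e3)
E
```

```text
time_s: 17.77
ee_pos: [0.5271, -0.3794, 0.0259]
eef_rot: [3.125, 0.016, 0.246]
force: [-0.3, -0.1, 0.4]
grip_width: 0.0639
time_s: 18.18
ee_pos: [0.5268, -0.3791, 0.1622]
eef_rot: [3.126, 0.017, 0.246]
force: [0.9, 1.0, -0.4]
grip_width: 0.06
time_s: 18.6
ee_pos: [0.5728, -0.2126, 0.1663]
eef_rot: [3.126, 0.017, 0.851]
force: [-0.1, -0.5, -0.3]
grip_width: 0.0601
time_s: 19.02
ee_pos: [0.631, -0.0357, 0.1663]
eef_rot: [3.126, 0.017, 1.457]
force: [0.4, -0.5, 0.1]
grip_width: 0.0602
time_s: 19.43
ee_pos: [0.6438, 0.0127, 0.1661]
eef_rot: [3.126, 0.017, 1.655]
force: [-0.3, -0.5, -0.4]
grip_width: 0.0603
[272 161  10   3  22] [276.63636364 161.72727273]
[642.97627374  15.09693652 166.23944721]
```

```bash
python3 -m creep '{"translation":[[1.5,-3,-10],[1.5,-3,-25],[1.5,-3,-40],[1.5,-3,-50],[1.5,-3,-56]],"yaw":[0,0,0,0,0],"gripper":[255,255,255,255,255]}'
python3 -m creep '{"translation":[[0,0,-7],[0,0,-14],[0,0,-22],[0,0,-30],[0,0,-30]],"yaw":[0,0,0,0,0],"gripper":[255,255,255,255,255]}'
```

```text
time_s: 19.9
ee_pos: [0.6446, 0.0082, 0.1083]
eef_rot: [3.128, 0.017, 1.653]
force: [-0.3, -0.5, -1.2]
grip_width: 0.0601
time_s: 20.32
ee_pos: [0.644, 0.0082, 0.0765]
eef_rot: [3.131, 0.017, 1.653]
force: [-0.9, 0.5, -1.1]
grip_width: 0.06
```

Bottom is about 50 mm up and there is no contact force. I'll release, withdraw upward and back over the bench, then check.

```bash
python3 -m creep '{"translation":[[0,0,-4],[0,0,-8],[0,0,-8],[0,0,-8],[0,0,-8]],"yaw":[0,0,0,0,0],"gripper":[255,220,180,90,50]}'
python3 -m creep '{"translation":[[0,0,0],[0,0,0],[0,0,0],[0,0,0],[0,0,0]],"yaw":[0,0,0,0,0],"gripper":[50,50,50,50,50]}'
python3 -m creep '{"translation":[[0,0,20],[0,0,55],[0,0,90],[0,0,125],[0,-5,160]],"yaw":[0,0,0,0,0],"gripper":[50,50,50,50,50]}'
python3 -m creep '{"translation":[[-10,-40,15],[-20,-80,30],[-30,-115,40],[-40,-150,40],[-50,-190,40]],"yaw":[0,0,0,0,0],"gripper":[0,0,0,0,0]}'
python3 - <<'E'
from h import *
c=ctrl.camera("side");t=ctrl.camera("top")
P=pts(t);print((P[149:173:2,206:224,2]*1e3).astype(int))
cv2.imwrite("pics/g11.png",np.vstack([cv2.resize(cv2.cvtColor(i["pixels"][r],cv2.COLOR_RGB2BGR),None,fx=3,fy=3,interpolation=2) for i,r in((c,np.s_[130:230,165:365]),(t,np.s_[110:200,120:320]))]))
E
```

```text
time_s: 20.73
ee_pos: [0.6442, 0.0082, 0.0688]
eef_rot: [3.13, 0.017, 1.653]
force: [0.4, -1.0, -0.8]
grip_width: 0.0647
time_s: 21.15
ee_pos: [0.6442, 0.0082, 0.0689]
eef_rot: [3.13, 0.017, 1.653]
force: [-0.5, 0.4, 0.3]
grip_width: 0.0754
time_s: 21.57
ee_pos: [0.6439, 0.0038, 0.2307]
eef_rot: [3.13, 0.017, 1.654]
force: [0.2, 0.3, 0.1]
grip_width: 0.0753
time_s: 21.98
ee_pos: [0.5934, -0.1875, 0.2719]
eef_rot: [3.128, 0.017, 1.654]
force: [1.1, 0.1, -0.9]
grip_width: 0.0939
[[   5    2    4   10   10    8    6    0    4   -2    5    5   -1    1
     8    5    6    2]
 [   5    2    1    3    8    8    3    5    4    3    5    5    1    2
     6    7    3    0]
 [   4    9    6   55   54   59   51   60   59   56   58   58   54   57
     6    7   10    8]
 [   5   54   60   51 1511   91   90   85   95   81   59   59   59   67
    56   55    0    2]
 [  52   64   55   53   91   89   91   88   93   79   84   51   55   53
    57   53   53   54]
 [  57   58   60   52   81   84   93   89   92   88   91   61   31   62
    55   57   57   52]
 [  56   59   60   53   44   73   77   82   79   78   68   56    1   57
    57   55   59   57]
 [  57   64   54   56   59    9   49   60   56   52   48   33   56   56
    54   60   54   56]
 [  31   53   61   52   57   57   57   58   59   52   54   56   56   58
    56   56   55   49]
 [   4   29   59   56   61   56   59   58   59   54   53   52   58   52
    59   51   43   20]
 [   3    3   28   40   49   51   56   55   61   62   55   59   50   43
    34   27   20    6]
 [   6    4    3   11   17   27   27   26   36   39   29   26   19   18
    12    8    8    2]]
```

View pics/g11.png

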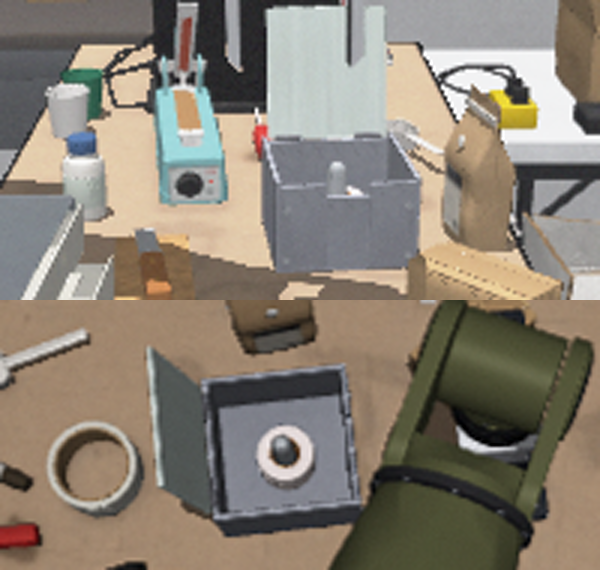

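Both rolls are flat in one stack: its top is at about 58 mm and the spindle pokes through. To close the cover, I'll shut the fingers, go over the cover's top edge and come down behind it.

```bash
python3 -m creep '{"translation":[[0,10,10],[4,30,25],[10,65,30],[15,100,30],[20,140,30]],"yaw":[0,0,0,0,0],"gripper":[255,255,255,255,255]}' 20
python3 -m creep '{"translation":[[4,40,0],[8,80,0],[13,120,0],[18,160,0],[23,200,0]],"yaw":[0,0,0,0,0],"gripper":[255,255,255,255,255]}'
python3 -m creep '{"translation":[[0,2,0],[0,2,0],[0,2,0]],"yaw":[0,0,0],"gripper":[255,255,255]}'
```

```text
time_s: 22.5
ee_pos: [0.6125, -0.0485, 0.3022]
eef_rot: [3.128, 0.018, 1.649]
force: [0.7, 0.1, 0.1]
grip_width: 0.0638
time_s: 22.92
ee_pos: [0.6346, 0.1557, 0.3033]
eef_rot: [3.128, 0.017, 1.65]
force: [0.3, -0.3, 0.5]
grip_width: 0.0307
time_s: 23.17
ee_pos: [0.6342, 0.1588, 0.3038]
eef_rot: [3.127, 0.017, 1.652]
force: [-0.1, -0.5, -0.6]
grip_width: 0.011
```

```bash
python3 -m creep '{"translation":[[0,0,-25],[0,0,-50],[0,0,-66],[0,0,-66],[0,-10,-66]],"yaw":[0,0,0,0,0],"gripper":[255,255,255,255,255]}'
python3 -m creep '{"translation":[[1,-12,1],[2,-24,2],[3,-36,2],[4,-48,3],[5,-58,3]],"yaw":[0,0,0,0,0],"gripper":[255,255,255,255,255]}'
python3 - <<'E'
from h import *
c=ctrl.camera("side");crop(c,205,60,365,220,3.7,"pics/g12.png")
E
```

```text
time_s: 23.58
ee_pos: [0.634, 0.1487, 0.2382]
eef_rot: [3.128, 0.017, 1.652]
force: [0.3, -0.6, 0.7]
grip_width: 0.0006
time_s: 24.0
ee_pos: [0.6393, 0.089, 0.2421]
eef_rot: [3.127, 0.017, 1.652]
force: [-0.5, 1.5, 2.1]
grip_width: 0.0002
```

```bash
python3 -m creep '{"translation":[[2,-17,-4],[3,-35,-9],[4,-52,-17],[6,-68,-26],[7,-82,-38]],"yaw":[0,0,0,0,0],"gripper":[255,255,255,255,255]}'
python3 -m creep '{"translation":[[1,-12,-14],[2,-21,-30],[2.5,-30,-47],[2.5,-33,-60],[2.5,-35,-70]],"yaw":[0,0,0,0,0],"gripper":[255,255,255,255,255]}'
python3 - <<'E'
from h import *
c=ctrl.camera("side");P=pts(c);Y=P.reshape(-1,3);Y=Y[(abs(Y[:,0]-.648)<.06)&(Y[:,1]>-.075)&(Y[:,1]<.08)&(Y[:,2]>.09)&(Y[:,2]<.2)]
for a in np.arange(-.07,.08,.02):
    q=Y[abs(Y[:,1]-a)<.01][:,2];print(round(a,2),len(q),np.percentile(q,[10,50,90]).round(3) if len(q) else "")
E
```

```text
time_s: 24.47
ee_pos: [0.6467, 0.0043, 0.2036]
eef_rot: [3.126, 0.018, 1.65]
force: [1.0, 1.6, 1.3]
grip_width: 0.0008
time_s: 24.88
ee_pos: [0.6488, -0.0315, 0.1316]
eef_rot: [3.128, 0.018, 1.65]
force: [-0.6, -0.6, 1.8]
grip_width: 0.0007
-0.07 116 [0.092 0.111 0.116]
-0.05 227 [0.113 0.131 0.185]
-0.03 140 [0.113 0.143 0.186]
-0.01 51 [0.11  0.111 0.112]
0.01 38 [0.108 0.109 0.111]
0.03 39 [0.107 0.108 0.109]
0.05 41 [0.104 0.106 0.107]
0.07 30 [0.102 0.104 0.105]
```

Nearly shut (about 0.1 rad). I'll press down gently until it resists.

```bash
python3 -m creep '{"translation":[[0,-5,-4],[0,-8,-8],[0,-8,-11],[0,-8,-12],[0,-8,-12]],"yaw":[0,0,0,0,0],"gripper":[255,255,255,255,255]}'
python3 -m creep '{"translation":[[0,0,-1],[0,0,-2],[0,0,-2]],"yaw":[0,0,0],"gripper":[255,255,255]}'
```

```text
time_s: 25.35
ee_pos: [0.6484, -0.0398, 0.1201]
eef_rot: [3.129, 0.019, 1.65]
force: [-8.5, -3.3, 13.1]
grip_width: 0.0009
time_s: 25.6
ee_pos: [0.6488, -0.0399, 0.12]
eef_rot: [3.127, 0.019, 1.65]
force: [-6.2, -0.8, 12.8]
grip_width: 0.0007
```

```bash
python3 -m creep '{"translation":[[0,0,20],[0,-10,50],[-20,-40,80],[-50,-80,110],[-80,-120,120]],"yaw":[0,0,0,0,0],"gripper":[255,255,255,255,255]}'
python3 -m creep '{"translation":[[-40,-20,0],[-75,-40,0],[-105,-65,0],[-135,-90,0],[-150,-120,0]],"yaw":[0,0,0,0,0],"gripper":[255,255,255,255,255]}'
python3 -m creep '{"translation":[[-20,-35,0],[-50,-60,0],[-80,-80,0],[-100,-110,0],[-110,-140,0]],"yaw":[-0.1,-0.2,-0.3,-0.4,-0.5],"gripper":[255,255,255,255,255]}'
python3 - <<'E'
from h import *
o=ctrl.get_obs();print(o["ee_pos"])
S0=dict(np.load("side0.npz"));T0=dict(np.load("top0.npz"));c=ctrl.camera("side");t=ctrl.camera("top")
P=pts(t)
for n,i,i0 in(("s",c,S0),("t",t,T0)):
    P=pts(i);h=cv2.cvtColor(i["pixels"],cv2.COLOR_RGB2HSV);s=h[...,1].astype(int)
    Y=P.reshape(-1,3);Y=Y[(abs(Y[:,0]-.648)<.055)&(Y[:,1]>-.055)&(Y[:,1]<.08)&(Y[:,2]>.07)&(Y[:,2]<.26)]
    print(n,len(Y),"lid slope rad",np.polyfit(Y[:,1],Y[:,2],1)[0].round(4),"z",np.percentile(Y[:,2],[2,50,98]).round(3))
    W=(abs(P[...,0]-.455)<.07)&(P[...,1]>-.2)&(P[...,1]<.05)&(P[...,2]>.01)&(P[...,2]<.06)
    [print(" wood",*b) for b in blobs(W&(s>110)&(P[...,2]>.016),P,20)]; [print(" steel",*b) for b in blobs(W&(s<60),P,20)]
    m0=(S0 if n=="s" else T0)
    for nm,(u0,u1,v0,v1) in {"s":{"carton":(298,356,208,252),"bottle":(183,203,170,206)},"t":{"carton":(254,302,100,146),"bottle":(176,198,242,264),"tape":(132,170,148,184)}}[n].items():
        d=np.abs(i["pixels"][v0:v1,u0:u1].astype(int)-m0["pixels"][v0:v1,u0:u1]).max(-1);print(" ",nm,"changed px frac",(d>40).mean().round(3))
E
```

```text
time_s: 26.02
ee_pos: [0.5861, -0.1372, 0.2338]
eef_rot: [3.123, 0.021, 1.652]
force: [0.5, 0.4, 0.7]
grip_width: 0.0008
time_s: 26.43
ee_pos: [0.4336, -0.2575, 0.2346]
eef_rot: [3.123, 0.021, 1.652]
force: [0.9, -0.3, 0.3]
grip_width: 0.0003
time_s: 26.85
ee_pos: [0.3216, -0.3986, 0.2353]
eef_rot: [3.122, 0.022, 1.146]
force: [1.1, 0.1, -0.7]
grip_width: 0.0006
[ 0.32160017 -0.39864133  0.2353364 ]
s 484 lid slope rad 0.0012 z [0.1   0.102 0.104]
 wood [216.3 221.7] 130 [ 456.9 -121.    23.6   97.7    9.9] [20.7 26.2 27.9]
 steel [213.5 209.6] 55 [441.6 -31.2  20.7  87.1  10.1] [16.5 17.7 27.1]
  carton changed px frac 0.0
  bottle changed px frac 0.0
t 1525 lid slope rad -0.0011 z [0.094 0.101 0.107]
 wood [255.8 219.5] 223 [ 459.3 -116.2   24.4   90.8   10.4] [20.5 25.  28.8]
 steel [227.8 225.3] 177 [443.2 -27.8  23.2  86.4  10.5] [12.5 15.8 21.6]
  carton changed px frac 0.0
  bottle changed px frac 0.021
  tape changed px frac 0.0
```

```bash
python3 -c "
from station import ctrl
print(ctrl.hand_in())"
```

```text
the job is handed in; nothing more can be done
None
```

The case is loaded and shut, and I handed the job in at about 27 s of robot time.

I took the blade from the mat, pushed it into the notch, levered the cover up and swung it to its stop, where it measured 10.3° past upright. I then laid the blade back on the mat. Both white rolls on the bench (I found no third) went over the spindle, and I pushed the cover shut from behind, pressing it down with about 13 N.

**Last checks**
- **Cover:** its slope is within 0.0012 rad of flat and its top is at about 101 mm, so it is fully shut.
- **Rolls:** just before closing, the stack's top was at about 58 mm, which is two rolls lying flat.
- **Blade:** both cameras show it flat on the mat.
- **Carton and tape:** no change from the start in the pictures. The tape was compared in the top view only.
- **Bottle:** unchanged in the side view. In the top view 2% of its pixels changed, which I took for the arm's shadow and did not check further.

**What disagreed or failed**
- The side camera's depth placed things about 4 to 8 mm off the top view in y, so I used triangulated positions and force checks instead.
- The 16-picture limit ran out during closing, so that part and the final checks rest on depth, colour and force readings, not on viewed images.

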